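Hot egg out of the egg cooker with the tongs

TASK

The egg in the egg cooker is boiled and too hot to touch. Take the clear lid off by its knob and set it down rim down on the worktop, clear of the cooker; then pick up the kitchen tongs by their black grips, close both jaws gently on the egg, lift it out of the rack and finish while holding it still in the tongs, about 8 cm higher than it sat, so that I can bring my egg cup to it. Touch the egg with nothing but the tongs, do not crush or drop it, and leave the egg cup, salt shaker and teaspoon where they are.

Things in the scene. Friction and masses are not known exactly. Their poses are not given: they have to be found in the camera images.
- cooker: Egg cooker, fixed: round black and steel base, 156 mm across (180 over its two side lugs), rocker switch on its front (-x). Origin: centre of its underside, z up. The lid rests on its shoulder, 50 mm high. Inside is a steel collar to 56 mm (radius 66) and a wire rack (126 mm across, top at 64 mm) with three open egg rings, centres 36 mm from the axis.
- rack_centre (a point): Point on the cooker's axis at the top of the wire rack, 64 mm above the worktop. (The front edge of the worktop is at x = 0.28 m; wall cabinets hang 0.46 m above it beyond x = 0.6 m: keep the wrist low and near there.)
- lid: Clear plastic dome, open below, loose, about 0.12 kg: rim 150 mm across, dome 73 mm high, black knob on top to 104 mm. At the start it stands rim down on the cooker's shoulder; it lifts straight off (raise it 75 mm to clear the egg before moving sideways). Origin: centre of the rim's plane, z up through the knob.
- lid_knob (a point): On the axis of the lid's knob, 93 mm above the rim, 11 mm below the knob's top; the knob is an upright cylinder, 25 mm in diameter, 31 mm tall.
- egg: The one hen's egg, brown, rigid, loose, about 60 g, 44 mm in diameter and 55 mm tall, standing blunt end down in one ring of the rack. Origin: its lowest point.
- egg_centre (a point): Centre of the egg's widest section (44 mm), 22 mm above its lowest point; at the start 79 mm above the worktop and 15 mm above the top of the wire rack.
- tongs: Sprung kitchen tongs, loose, about 0.10 kg, lying flat with the arms side by side: two steel arms on one pin, held open by a spring, black grips midway, cupped black jaws at the end; 0.25 m long, jaws and grips 22 mm high. Origin: on the pin at the underside; x along the middle line to the jaws, y to the left arm, z up.
- tongs_grip (a point): Middle between the black grips, 98 mm ahead of the pin, 11 mm above the underside, near the centre of mass. Each grip is 62 mm long. Over both grips the tongs measure 55 mm open, 40 mm when shut on the egg; squeezing along y closes them. The spring takes 6 N per grip to start, 8 N at the egg's width: squeezed to about 50 mm they can be carried with the jaws still open.
- tongs_bite (a point): Middle between the jaws, where the egg's centre belongs: 195 mm ahead of the pin (97 mm ahead of tongs_grip), 11 mm above the underside. Open, each jaw clears the egg by 14 mm (93 mm over both), squeezed to 50 mm at the grips by 9 mm; jaws reach 20 mm to either side along x. About half of the squeeze on the grips arrives at the egg; over 60 N there crushes it, 20 to 60 N on the grips is right.
- jaw_left (a joint): Closing angle of the left arm about the pin (rad): 0 open (spring), about 0.075 shut on the egg, 0.15 fully shut.
- jaw_right (a joint): The same for the right arm; both arms always close by the same angle.
- egg_cup: White ceramic egg cup, empty, 53 mm across, 53 mm tall, beyond the work. Origin: centre of its foot.
- salt: Glass salt shaker with a steel cap, 44 mm across, 90 mm tall, beyond the work. Origin: centre of its foot.
- teaspoon: Steel teaspoon, 137 mm long, 28 mm wide, lying beyond the work. Origin: its middle on the worktop.

How it is judged:
By the outcome, as a careful person would: the job done as asked, in the order asked, and still so for the second after the job is handed in, while the arm keeps its last pose, push and grip.
It also fails if it takes over 56 s, if anything falls off the work surface, if the arm or the gripper's body presses on something with over 40 N, if the wrist force passes 120 N, or if a joint passes its speed limit or range.

ROBOT

A 6-joint arm with a two-finger parallel gripper is mounted at the origin on a cart in front of the work surface, level with it; the furniture and walls round the work are solid. World frame = base frame: x ahead of the robot, y to its left, z up, the work surface at z = 0. Lengths are in m, angles in rad, forces in N, time in s.
With the tool pointing down it reaches from about 0.3 to 0.775 m from the base axis. Payload 14.6 kg.
Tool frame: the origin (TCP) lies at the very end of the fingers, on their centre line; the grasp point (between the pads) lies 19 mm behind it; z points along the fingers, y is the line along which they close (so a half turn about z gives the same grasp; the last joint's range is limited). The gripper opens to 94 mm and grips with 3 to 60 N. Pads are 16 mm wide; open, the fingers measure 119 mm over their backs; the gripper's body (75 mm by 177 mm) begins 78 mm behind the grasp point.
Start: joints at [-1.174, 0.3, 1.521, -0, 1.321, -0.067], TCP at [0.246, -0.492, 0.171] pointing down, gripper open.
Joint ranges: [-3.03, 3.03], [-0.79, 2.21], [0.23, 2.52], [-1.04, 4.18], [0, 3.07], [-2.55, 2.55]. Speed limits (rad/s): [2.22, 2.22, 2.57, 3.14, 3.14, 3.14].

INTERFACE

Orientations are given as [roll, pitch, yaw] about the fixed x, y, z axes, in that order (R = Rz(yaw) Ry(pitch) Rx(roll)).
In Python, from station import ctrl gives the robot as it stands.
- The arm moves only by the tool carry_out, never from a script. Its argument "motion" is text: rows parted by semicolons, each of 7 numbers parted by spaces: the shift along the world's x, y, z in m, then the turn, a rotation vector about the world's x, y, z in degrees, then the closure in counts, from 0 (fully open) to 255 (shut). In form: dx dy dz wx wy wz hand; .... A call has 1 to 20 rows; each row shifts and turns the commanded pose from where the row before left it; what a row does not reach is not made up. A row lasts 1/12 s, in which the tool goes at most 41.7 mm and 7.16 degrees, less where a joint would pass 70% of its speed; a pose out of reach is approached as far as the arm can. A call is refused whole if a number of a shift passes 0.0417 or a number of a turn 7.16, either way. A call with a gripper value outside its range is refused whole. The fingers move at their own pace and stop on an object; "grip_force" is the grip in N (left out, the last holds). Time passes only in rows, so rows that do not move let the fingers close. It gives the time, the measured TCP pose, the force, the opening and the grip force at its end, in the units of the state.
- ctrl.get_obs(): the state, without advancing time (a new reading comes with each control period).
- ctrl.camera(name): name is "scene" or "top" or "wrist"; returns a dict with "pixels" (480x640x3 uint8, red, green, blue), "range_z" (480x640 float32, m along the optical axis (not along the pixel's ray), 0 where there is no reading), "K" (3x3 intrinsics, pixels), "position" and "attitude" of the camera in the world. Camera axes: x right, y up, looking along -z (the intrinsics and any distortion apply to the point x, -y, -z); pixel columns grow to the right and rows downward; lengths in m; the calibration is good to about 2 mm. The wrist camera is an equidistant fisheye: a pixel r from the principal point sees the ray r / f radians off the axis. A picture is of the moment at which its call begins.
- ctrl.hand_in(): hands the job in; it is judged then, once.
The state is a dict: "time_s": time; "qpos": joint angles; "joint_vel": joint speeds; "tau": joint torques, N m; "ee_pos": TCP position; "eef_rot": TCP orientation; "force": force on the tool from outside, world axes, zero at the start; "moment": the same for the moment, N m; "grip_width": finger opening in m; "grip_force": force on a finger pad.
Only numpy, scipy, OpenCV 4.12 (cv2) and the standard library are available. Lean on these libraries where they do the work, as an engineer would, in place of code of your own. Each camera call takes 0.05 s, during which the arm holds its last target. There are 200 camera calls.

## Working session

There is one attempt and no reset: what is moved stays moved. The work goes in short steps, Python scripts to look and compute and a tool call to move; the robot and the scene stay as the last step left them, time stands still between calls to the robot, and variables do not carry over. Pictures are saved under pics/ and viewed, at most 10 in all, crops included, and the job is handed in when it is done.

Besides the shell and the picture viewer there is one more tool, called by a JSON object that holds its "fn" and its "kwargs". carry_out: Moves the arm, as the interface text tells. Its arguments: {"type":"object","properties":{"motion":{"type":"string"},"grip_force":{"type":"number"}},"required":["motion"]}

```bash
mkdir -p pics; ls; cat > h.py <<'E'
import numpy as np, cv2
from scipy.spatial.transform import Rotation as R
from station import ctrl
def att(c):
    a=np.array(c["attitude"],float)
    if a.shape==(3,3): return a
    return R.from_euler('xyz',a).as_matrix() if a.size==3 else R.from_quat(a).as_matrix()
def cloud(c):
    K=c["K"];z=c["range_z"];v,u=np.mgrid[0:480,0:640]
    x=(u-K[0,2])/K[0,0]*z;y=-(v-K[1,2])/K[1,1]*z
    P=np.stack([x,y,-z],-1)@att(c).T+np.array(c["position"])
    P[z==0]=np.nan
    return P
def ray(c,u,v,h):
    K=c["K"];d=att(c)@np.array([(u-K[0,2])/K[0,0],-(v-K[1,2])/K[1,1],-1.])
    p=np.array(c["position"]);return p+d*(h-p[2])/d[2]
def save(c,n): cv2.imwrite(f"pics/{n}.png",cv2.cvtColor(c["pixels"],cv2.COLOR_RGB2BGR))
E
python3 - <<'E'
from h import *
import pickle
o=ctrl.get_obs();print(o)
for n in("scene","top"):
    c=ctrl.camera(n);print(n,c["K"],c["position"],c["attitude"],[k for k in c]);save(c,n+"0");pickle.dump(c,open(n+"0.pkl","wb"))
E
```

```text
pics
{'time_s': 0.0, 'qpos': array([-1.17358702e+00,  3.00480113e-01,  1.52156562e+00,  3.62694848e-05,
        1.32068470e+00, -6.66025298e-02]), 'joint_vel': array([ 9.17398611e-05,  6.62103413e-04,  9.53131824e-04,  1.71244862e-03,
        1.80846552e-04, -7.60993803e-04]), 'tau': array([-1.93436535e-03, -5.31810093e+01, -3.52743566e+01,  7.06798607e-02,
        2.42807984e-02, -8.39719291e-05]), 'ee_pos': array([ 0.24594117, -0.49162272,  0.17048795]), 'eef_rot': array([-3.14045974e+00, -1.10775453e-04,  4.63802779e-01]), 'force': array([-0.07421808, -1.0375165 ,  0.12545578]), 'moment': array([ 0.0293045 , -0.0208805 ,  0.00731538]), 'grip_force': 0.0, 'grip_width': 0.09398602275006714}
scene [[529.96223372   0.         315.24844997]
 [  0.         529.96223372 242.56987083]
 [  0.           0.           1.        ]] [-0.10187679  0.68321844  0.85762333] [ 0.89604104  0.0069269  -2.47394285] ['pixels', 'range_z', 'K', 'position', 'attitude']
top [[553.79491166   0.         307.2061219 ]
 [  0.         553.79491166 229.03790113]
 [  0.           0.           1.        ]] [ 0.32035449 -0.05041755  1.41914898] [ 0.15678282  0.00748728 -1.57482718] ['pixels', 'range_z', 'K', 'position', 'attitude']
```

View pics/top0.png

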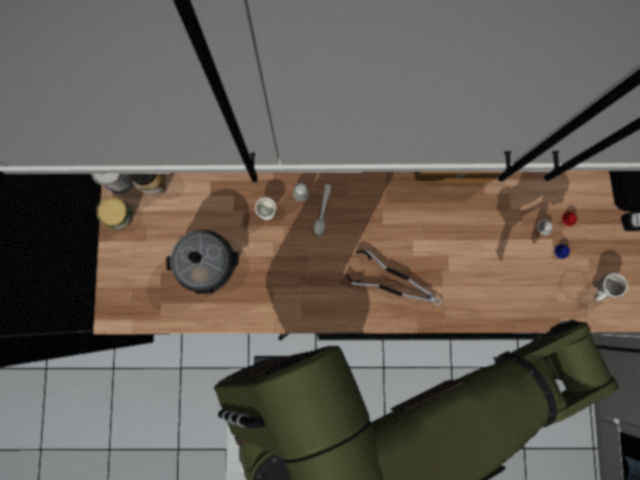

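View pics/scene0.png

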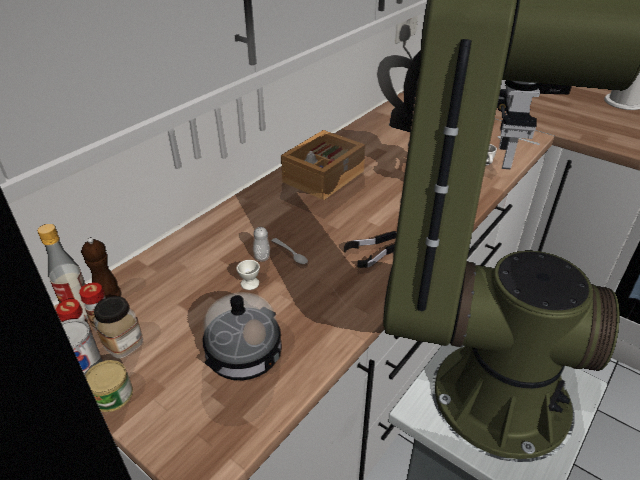

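The top view shows the cooker at about (202,262), with its knob at (195,257) and the egg at (200,273). The tongs' pin is at (437,300) and their jaws at about (355,265). In the scene view the knob is at (237,303) and the egg at (255,332), seen through the lid.

```bash
python3 - <<'E'
from h import *
import pickle
t=pickle.load(open("top0.pkl","rb"));s=pickle.load(open("scene0.pkl","rb"))
Pt,Ps=cloud(t),cloud(s)
print("table z",np.nanmedian(Pt[280:320,290:330,2]),np.nanmedian(Ps[280:300,150:190,2]))
print("top cooker z mm\n",np.round(Pt[240:292:4,172:236:5,2]*1000))
print("scene cooker z\n",np.round(Ps[290:375:6,205:285:7,2]*1000))
# tongs mask top
hsv=cv2.cvtColor(t["pixels"],cv2.COLOR_RGB2HSV)
v=hsv[...,2]; 
big=cv2.resize(cv2.cvtColor(t["pixels"],cv2.COLOR_RGB2BGR)[235:315,335:455],None,fx=6.6,fy=6.6,interpolation=cv2.INTER_CUBIC);
a=cv2.resize(cv2.cvtColor(t["pixels"],cv2.COLOR_RGB2BGR)[222:302,160:245],None,fx=5,fy=5,interpolation=cv2.INTER_CUBIC)
b=cv2.resize(cv2.cvtColor(s["pixels"],cv2.COLOR_RGB2BGR)[290:380,195:290],None,fx=4,fy=4,interpolation=cv2.INTER_CUBIC)
cv2.imwrite("pics/tongs_crop.png",np.clip(big*1.5,0,255).astype(np.uint8)[:600,:800])
im=np.zeros((400,810,3),np.uint8);im[:400,:425]=a;im[:360,428:808]=b
cv2.imwrite("pics/cook_crop.png",np.clip(im[:,:800]*1.6,0,255).astype(np.uint8))
E
```

```text
table z -6.25280648147708e-06 0.001913307279786336
top cooker z mm
 [[  1.  97. 114. 122. 122. 125. 121. 119. 116. 106.  72.  -3.  -1.]
 [  5. 120. 121. 120. 120. 123. 123. 127. 118. 114.  98.  51.   4.]
 [104. 122. 120. 123. 124. 127. 119. 126. 122. 120. 114.  70.   6.]
 [110. 118. 128. 125. 157. 120. 123. 119. 123. 119. 112.  94.  55.]
 [119. 120. 128. 126. 157. 156. 122. 126. 126. 122. 117.  99.  47.]
 [117. 120. 125. 124. 155. 151. 122. 123. 125. 119. 111.  96.  49.]
 [108. 123. 126. 120. 123. 124. 123. 126. 116. 121. 112.  90.  54.]
 [110. 116. 119. 120. 124. 122. 124. 120. 125. 118. 107.  86.  54.]
 [100. 113. 121. 123. 121. 123. 122. 119. 123. 110. 105.  71.  32.]
 [  1. 115. 116. 115. 121. 122. 121. 125. 112. 107.  92.  53.   0.]
 [ -2.  53. 114. 117. 121. 114. 115. 117. 109.  98.  65.  34.  -8.]
 [  1.  -1.  53. 106. 108. 114. 110. 110.  97.  69.  47.  -1.   0.]
 [ -2.   5.  -4.  51.  81.  97.  88.  78.  59.  49.   2.  -4.   1.]]
scene cooker z
 [[  1.   0.  -0.   2.   2.   3.   4.   5.   4.   3.   3.   1.]
 [  1.   2.   0. 124. 154. 153. 122. 121.  -0.   4.   2.   1.]
 [  2.   4. 122. 125. 153. 153. 126. 126. 120. 110.   0.   2.]
 [  2. 123. 124. 124. 137. 139. 124. 122. 121. 115.   0.   4.]
 [  1. 121. 124. 125. 125. 128. 125. 123. 120. 117.  97.   1.]
 [112. 122. 125. 124. 123. 124. 123. 122. 120. 115. 100.   2.]
 [107. 118. 120. 122. 124. 124. 125. 120. 118. 108.  91.   5.]
 [ 98. 111. 116. 118. 122. 121. 118. 116. 111. 101.  80.   2.]
 [ nan 103. 110. 113. 112. 116. 111. 106. 102.  88.  68.   4.]
 [ 59.  87.  96. 104. 106. 106. 103.  95.  89.  74.  55.   1.]
 [ 54.  72.  80.  90.  91.  94.  89.  82.  73.  62.  51.   2.]
 [ 18.  57.  64.  73.  77.  74.  74.  68.  57.  52.  36.   1.]
 [ 53.  52.  49.  58.  60.  59.  57.  56.  48.  41.  18.   2.]
 [  1.  17.  53.  43.  48.  50.  45.  42.  29.  25.  -0.   2.]
 [  1.   3.  14.  23.  29.  32.  24.  20.   9.   4.   4.   2.]]
```

View pics/tongs_crop.png

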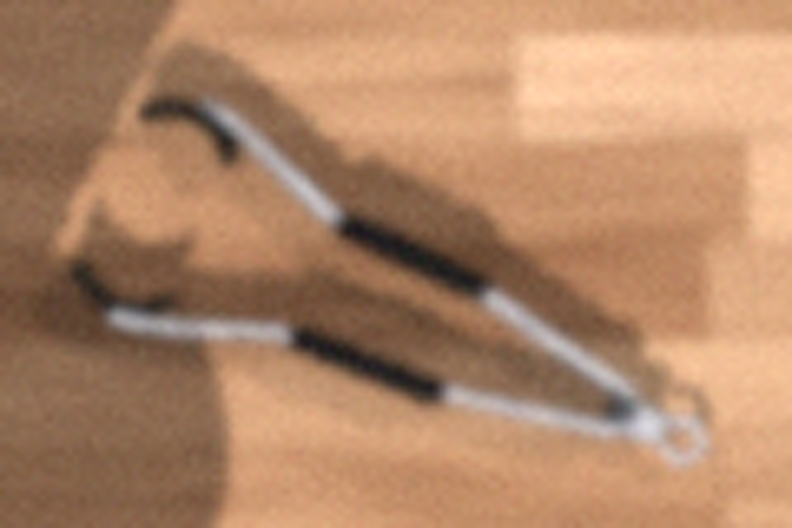

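View pics/cook_crop.png

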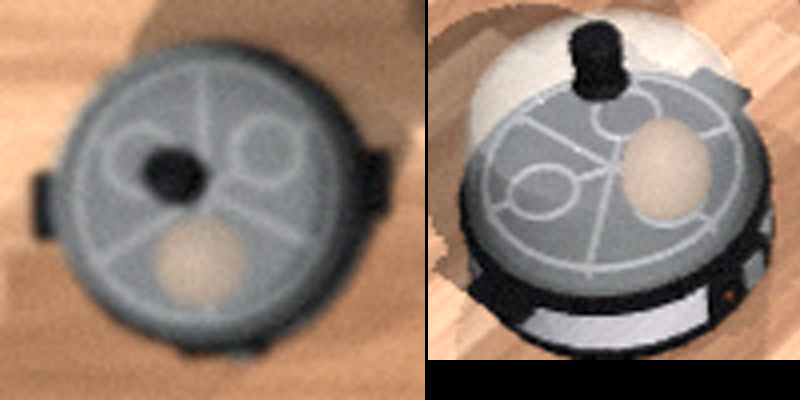

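The tongs crop (6.6x, offset 335,235) shows grip centres at about (413,255) and (367,362) and the pin at about (640,417). The jaw tips are near (190,120) and (115,300). In the cooker crop the egg sits toward -x in the ring facing the robot.

```bash
python3 - <<'E'
from h import *
import pickle
from scipy.optimize import least_squares
t=pickle.load(open("top0.pkl","rb"));s=pickle.load(open("scene0.pkl","rb"))
Pt,Ps=cloud(t),cloud(s)
def tri(a,b):
    A=[];d=[]
    for c,(u,v) in((t,a),(s,b)):
        K=c["K"];w=att(c)@np.array([(u-K[0,2])/K[0,0],-(v-K[1,2])/K[1,1],-1.]);w/=np.linalg.norm(w);A.append(np.array(c["position"]));d.append(w)
    M=np.zeros((3,3));q=np.zeros(3)
    for p,w in zip(A,d):
        I=np.eye(3)-np.outer(w,w);M+=I;q+=I@p
    x=np.linalg.solve(M,q);return x.round(4),[round(np.linalg.norm((np.eye(3)-np.outer(w,w))@(x-p))*1000,1) for p,w in zip(A,d)]
def cen(m):
    n,l,st,ce=cv2.connectedComponentsWithStats(m.astype(np.uint8));i=1+np.argmax(st[1:,4]);return ce[i],st[i]
box=lambda sh,r0,r1,c0,c1:(np.add.outer(np.arange(480)*1000,np.arange(640))>=0)&((np.arange(480)[:,None]>=r0)&(np.arange(480)[:,None]<r1)&(np.arange(640)>=c0)&(np.arange(640)<c1))
hs={}
for n,c,r in(("t",t,(258,292,180,222)),("s",s,(312,352,235,285))):
    h=cv2.cvtColor(c["pixels"],cv2.COLOR_RGB2HSV).astype(int);b=c["pixels"].astype(int)
    m=((b[...,0]-b[...,2])>18)&box(0,*r);hs[n]=cen(m);print("egg",n,hs[n])
print("egg tri",tri(hs["t"][0],hs["s"][0]))
# knob by depth points
for n,P in(("t",Pt),("s",Ps)):
    m=(P[...,2]>.135)&(P[...,2]<.17)&(P[...,0]>.3)&(P[...,0]<.55)&(P[...,1]>.1)
    q=P[m];k=q[q[:,2]>.148];print("knob",n,len(q),k.mean(0),k.min(0),k.max(0))
    # dome sphere/rim fit
    m=(P[...,2]>.06)&(P[...,2]<.13)&(P[...,0]>.25)&(P[...,0]<.6)&(P[...,1]>.1)&(P[...,1]<.4)
    q=P[m];f=lambda x:np.hypot(q[:,0]-x[0],q[:,1]-x[1])
    # axisymmetric quadric: z=a+b r^2+c r^4
    g=lambda x:x[2]+x[3]*f(x)**2*100+x[4]*f(x)**4*1e4-q[:,2]
    r=least_squares(g,[.42,.22,.12,-.05,0],loss="soft_l1",f_scale=.004);print("dome axis",n,r.x,len(q))
# tongs
def cr(x,y):return x/6.6+335-.42,y/6.6+235-.42
h=cv2.cvtColor(t["pixels"],cv2.COLOR_RGB2HSV)
m=(h[...,2]<50)&box(0,240,305,340,445)
n,l,st,ce=cv2.connectedComponentsWithStats(m.astype(np.uint8))
G=[]
for i in range(1,n):
    if st[i,4]>5:print("dark",st[i],ce[i],ray(t,*ce[i],.022)[:2].round(4))
pts=[ray(t,*cr(*p),.022)[:2] for p in((413,255),(367,362),(640,417),(190,120),(115,300))]
print(np.round(pts,4))
gm=(pts[0]+pts[1])/2;d=gm-pts[2];print("grip mid",gm,"dist pin",np.linalg.norm(d),"yaw",np.degrees(np.arctan2(d[1],d[0])),"grip sep",np.linalg.norm(pts[0]-pts[1]))
e=pts[0]-pts[1];print("sep dir",np.degrees(np.arctan2(e[1],e[0])))
E
```

```text
egg t (array([199.20731707, 274.09146341]), array([192, 267,  16,  15, 164], dtype=int32))
egg s (array([253.46134021, 332.25515464]), array([244, 320,  20,  25, 388], dtype=int32))
egg tri (array([0.4224, 0.2193, 0.0862]), [np.float64(0.2), np.float64(0.2)])
knob t 910 [0.42840646 0.53633779 0.1582404 ] [0.30184928 0.20937187 0.14802088] [0.54961524 0.59125032 0.16996448]
dome axis t [ 0.4588686   0.22194151  0.11955851  0.06205079 -0.23177855] 2767
knob s 175 [0.45571817 0.22169938 0.15393855] [0.44505705 0.20823883 0.14806242] [0.4692556  0.23273063 0.15853659]
dome axis s [ 0.45916911  0.21879071  0.11808905  0.10062699 -0.31915258] 4044
dark [358 250  12   8  17] [364.17647059 252.82352941] [ 0.4795 -0.185 ]
dark [387 268  22  11  83] [397.28915663 273.19277108] [ 0.4275 -0.2674]
dark [346 275   7   7  26] [348.61538462 278.15384615] [ 0.4155 -0.1446]
dark [356 280   5   2   8] [358.375 280.625] [ 0.4092 -0.169 ]
dark [380 285  21  10  64] [389.703125 289.421875] [ 0.3868 -0.2472]
[[ 0.4274 -0.267 ]
 [ 0.3868 -0.2484]
 [ 0.3656 -0.3511]
 [ 0.4796 -0.183 ]
 [ 0.4108 -0.153 ]]
grip mid [ 0.40711219 -0.25768728] dist pin 0.10223205579016616 yaw 66.06304355336998 grip sep 0.04465266290097976
sep dir -24.693125440813024
```

{"fn": "carry_out", "kwargs": {"motion": "0 0.01 0.04 0 0 0 0;0 0.01 0.04 0 0 0 0;0.011 0.035 0 0 0 0 0;0.011 0.035 0 0 0 0 0;0.011 0.035 0 0 0 0 0;0.011 0.035 0 0 0 0 0;0.011 0.035 0 0 0 0 0;0.011 0.035 0 0 0 0 0;0.011 0.035 0 0 0 0 0;0.011 0.035 0 0 0 0 0;0.011 0.035 0 0 0 0 0;0.011 0.035 0 0 0 0 0;0.011 0.035 0 0 0 0 0;0.011 0.035 0 0 0 0 0;0.011 0.035 0 0 0 0 0;0.011 0.035 0 0 0 0 0;0.011 0.035 0 0 0 0 0;0.011 0.035 0 0 0 0 0;0.011 0.035 0 0 0 0 0;0 0 0 0 0 0 0"}}

```text
time_s: 1.77
ee_pos: [0.4335, 0.1275, 0.2503]
eef_rot: [-3.14, 0.001, 0.468]
force: [-0.1, -0.9, -0.4]
grip_width: 0.0938
grip_force: 0.0
```

{"fn": "carry_out", "kwargs": {"motion": "0.0085 0.031 0 0 0 0 0;0.008 0.031 0 0 0 0 0;0.008 0.031 0 0 0 0 0;0 0 -0.03 0 0 0 0;0 0 -0.03 0 0 0 0;0 0 -0.02 0 0 0 0;0 0 0 0 0 0 0"}}

```text
time_s: 2.35
ee_pos: [0.4557, 0.2151, 0.167]
eef_rot: [-3.141, 0.007, 0.464]
force: [-0.9, 0.1, -0.4]
grip_width: 0.0937
grip_force: 0.0
```

```bash
python3 - <<'E'
from h import *
o=ctrl.get_obs();print(o["ee_pos"],o["eef_rot"])
c=ctrl.camera("wrist");print(c["K"],c["position"],c["attitude"]);save(c,"wrist1")
s=ctrl.camera("scene");P=cloud(s)
m=(P[...,2]>.13)&(P[...,2]<.165)&(abs(P[...,0]-.458)<.03)&(abs(P[...,1]-.22)<.03)
q=P[m];print(len(q),q.mean(0),q.min(0),q.max(0))
E
```

```text
[0.45565395 0.21512775 0.16696289] [-3.1410101   0.00697198  0.46388027]
[[371.64829954   0.         315.91777847]
 [  0.         371.64829954 240.51154049]
 [  0.           0.           1.        ]] [0.51620503 0.24527418 0.38002755] [-0.23641289  0.0012627  -1.10820979]
191 [0.45409477 0.22305911 0.14822089] [0.44496307 0.20797272 0.13012806] [0.46942967 0.23219547 0.1586577 ]
```

View pics/wrist1.png

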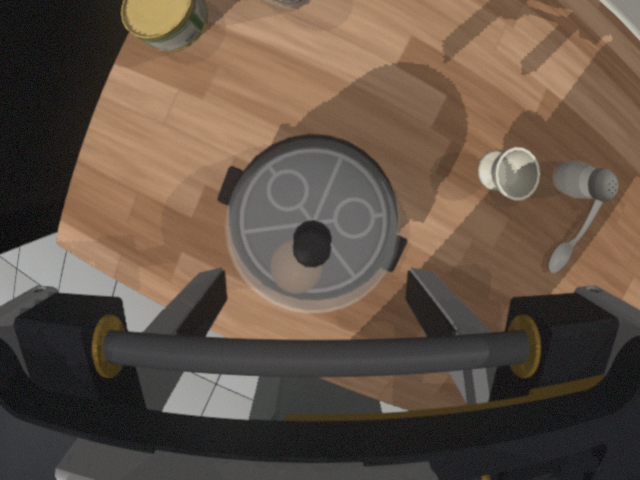

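The wrist view shows the knob between the fingers at pixel (312,235) at its top. I'll turn that into a point.

```bash
cat >> h.py <<'E'
def fray(c,u,v,h):
    K=c["K"];x=u-K[0,2];y=v-K[1,2];r=np.hypot(x,y)+1e-9;t=r/K[0,0]
    d=att(c)@np.array([np.sin(t)*x/r,-np.sin(t)*y/r,-np.cos(t)])
    p=np.array(c["position"]);return p+d*(h-p[2])/d[2]
E
python3 - <<'E'
from h import *
c=ctrl.camera("wrist");b=c["pixels"].max(2)
for th in(30,40,50):
    m=np.zeros(b.shape,np.uint8);m[215:272,285:340]=(b[215:272,285:340]<th)
    n,l,st,ce=cv2.connectedComponentsWithStats(m);i=1+np.argmax(st[1:,4]);print(th,st[i],ce[i],fray(c,*ce[i],.142).round(4))
print(fray(c,312,236,.154))
print(ctrl.get_obs()["ee_pos"])
E
```

```text
30 [315 230   1   1   1] [315. 230.] [0.472 0.224 0.142]
40 [295 224  34  19 274] [313.14233577 231.58759124] [0.4705 0.2246 0.142 ]
50 [ 294  223   36   44 1116] [312.74641577 243.2625448 ] [0.4632 0.2213 0.142 ]
[0.46991644 0.22498304 0.154     ]
[0.45808146 0.21601017 0.1724697 ]
```

{"fn": "carry_out", "kwargs": {"motion": "0.002 0.0045 -0.025 0 0 0 0;0 0 -0.02 0 0 0 0;0 0 0 0 0 0 0;0 0 0 0 0 0 100;0 0 0 0 0 0 160;0 0 0 0 0 0 180;0 0 0 0 0 0 200;0 0 0 0 0 0 220;0 0 0 0 0 0 220;0 0 0 0 0 0 220;0 0 0 0 0 0 220", "grip_force": 25}}

```text
time_s: 3.42
ee_pos: [0.4596, 0.2206, 0.1261]
eef_rot: [-3.142, -0.0, 0.464]
force: [-0.1, -0.8, 0.2]
grip_width: 0.0441
grip_force: 0.0
```

{"fn": "carry_out", "kwargs": {"motion": "0 0 0 0 0 0 220;0 0 0 0 0 0 220;0 0 0 0 0 0 220;0 0 0 0 0 0 220;0 0 0 0 0 0 220;0 0 0 0 0 0 220"}}

```text
time_s: 3.92
ee_pos: [0.4595, 0.2206, 0.126]
eef_rot: [-3.142, 0.0, 0.464]
force: [0.6, -0.6, -1.3]
grip_width: 0.0128
grip_force: 0.0
```

```bash
python3 - <<'E'
from h import *
c=ctrl.camera("wrist");save(c,"wrist2")
s=ctrl.camera("scene");save(s,"scene2")
w=cv2.imread("pics/wrist2.png")[120:420,120:520];x=cv2.imread("pics/scene2.png")[200:400,160:360]
cv2.imwrite("pics/pair2.png",np.hstack([w,cv2.resize(x,(300,300)),]))
t=cv2.imread("pics/scene2.png")
P=cloud(s);m=(P[...,2]>.13)&(P[...,2]<.165)&(abs(P[...,0]-.458)<.05)&(abs(P[...,1]-.22)<.05)
q=P[m];print(len(q),q.mean(0) if len(q) else 0)
E
```

```text
166 [0.45262981 0.2237934  0.14705112]
```

View pics/pair2.png

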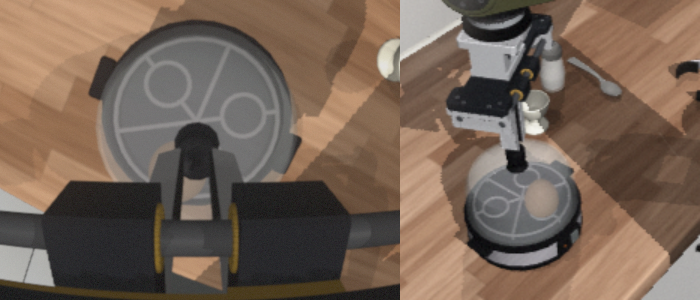

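{"fn": "carry_out", "kwargs": {"motion": "0 0 0 0 0 0 220;0 0 0 0 0 0 220"}}

```text
time_s: 4.18
ee_pos: [0.4595, 0.2206, 0.1261]
eef_rot: [3.142, -0.0, 0.464]
force: [0.7, -0.1, 0.2]
grip_width: 0.0129
grip_force: 0.0
```

```bash
python3 - <<'E'
from h import *
print({k:np.round(v,4) for k,v in ctrl.get_obs().items()})
c=ctrl.camera("wrist");save(c,"wrist3")
w=cv2.imread("pics/wrist3.png")[220:360,250:410]
cv2.imwrite("pics/w3.png",np.clip(cv2.resize(w,None,fx=4,fy=4,interpolation=cv2.INTER_CUBIC)*2.0,0,255).astype(np.uint8))
P=np.array([fray(c,316,y,.142) for y in range(240,320,10)]);print(P.round(4))
E
```

```text
{'time_s': np.float64(4.1833), 'qpos': array([ 0.3757,  0.2535,  1.6892, -0.    ,  1.1988,  1.4827]), 'joint_vel': array([ 0.0002,  0.0007, -0.0008, -0.0005,  0.0013, -0.0002]), 'tau': array([ 1.20000e-03, -4.87733e+01, -3.35975e+01,  2.09000e-02,
       -7.24000e-02, -0.00000e+00]), 'ee_pos': array([0.4595, 0.2206, 0.1261]), 'eef_rot': array([ 3.1416, -0.    ,  0.4638]), 'force': array([ 0.7415, -0.1122,  0.1979]), 'moment': array([0.0027, 0.0085, 0.011 ]), 'grip_force': np.float64(0.0), 'grip_width': np.float64(0.0129)}
[[0.4776 0.2298 0.142 ]
 [0.4726 0.2273 0.142 ]
 [0.4675 0.2247 0.142 ]
 [0.4623 0.2221 0.142 ]
 [0.457  0.2195 0.142 ]
 [0.4516 0.2168 0.142 ]
 [0.4461 0.2141 0.142 ]
 [0.4405 0.2113 0.142 ]]
```

View pics/w3.png

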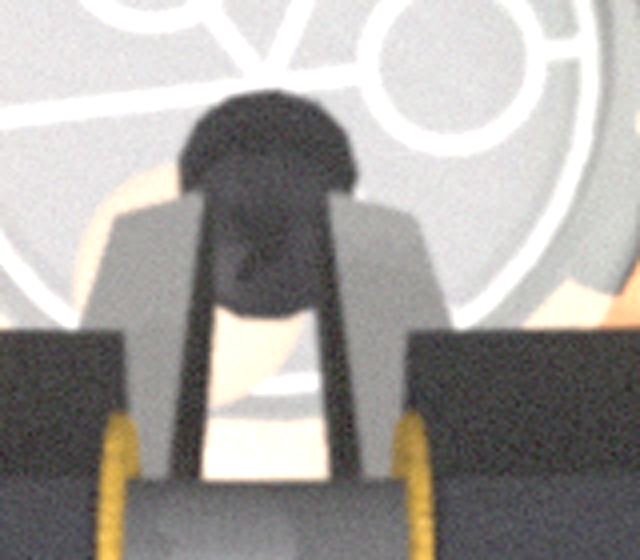

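The crop shows the knob's top disc visible through the gap between the pads. The fingertips' front edge is at about (270–340, 269) in full-image pixels, so they may sit higher than reported. I'll check with depth.

```bash
cat >> h.py <<'E'
def fpt(c,u,v):
    K=c["K"];x=u-K[0,2];y=v-K[1,2];r=np.hypot(x,y)+1e-9;t=r/K[0,0];z=c["range_z"][v,u]
    return np.array(c["position"])+att(c)@np.array([np.tan(t)*x/r,-np.tan(t)*y/r,-1])*z
E
python3 - <<'E'
from h import *
c=ctrl.camera("wrist")
print(c["position"])
for n,u,v in(("fingL",285,275),("fingL",290,285),("fingR",345,275),("knobtop",317,277),("knobtop",317,285),("knob side",317,250),("dome",250,255),("dome",317,235),("egg?",308,305),("table",620,200)):
    print(n,fpt(c,u,v).round(4))
s=ctrl.camera("scene");P=cloud(s);o=ctrl.get_obs()["ee_pos"]
m=(np.hypot(P[...,0]-o[0],P[...,1]-o[1])<.03)&(P[...,2]>.12)&(P[...,2]<.26)
r,cc=np.where(m);g=s["pixels"]
for i in range(r.min(),r.max()+1,3):
    k=cc[r==i];
    if len(k):print(i,k.min(),k.max(),P[i,k].mean(0).round(3),g[i,k].mean(0).round())
E
```

```text
[0.51870116 0.25019072 0.33957745]
fingL [0.4621 0.2385 0.1722]
fingL [0.4634 0.2355 0.1858]
fingR [0.4751 0.2133 0.1735]
knobtop [0.4623 0.2215 0.1533]
knobtop [0.4586 0.2197 0.1545]
knob side [0.47   0.2254 0.1299]
dome [0.4463 0.2599 0.1201]
dome [0.4766 0.2286 0.1224]
egg? [0.4341 0.2137 0.1238]
table [ 0.6239 -0.0126  0.0749]
267 239 239 [0.454 0.207 0.228] [76. 73. 74.]
270 237 241 [0.456 0.207 0.219] [108. 107. 108.]
273 236 241 [0.454 0.21  0.215] [84. 83. 84.]
276 235 242 [0.453 0.212 0.21 ] [98. 98. 99.]
279 235 242 [0.453 0.213 0.203] [102. 102. 103.]
282 236 242 [0.452 0.213 0.196] [93. 93. 94.]
285 236 243 [0.453 0.212 0.188] [106. 106. 107.]
288 235 243 [0.45  0.217 0.186] [109. 109. 111.]
291 227 242 [0.45  0.228 0.186] [134. 134. 136.]
294 227 238 [0.449 0.235 0.184] [152. 152. 154.]
297 228 242 [0.45  0.229 0.172] [132. 131. 134.]
300 230 244 [0.457 0.22  0.153] [55. 55. 55.]
303 227 249 [0.459 0.216 0.141] [87. 84. 82.]
306 224 252 [0.459 0.217 0.133] [107. 102. 100.]
309 222 252 [0.458 0.222 0.129] [100.  97.  96.]
312 222 252 [0.455 0.226 0.126] [89. 88. 91.]
315 222 250 [0.452 0.231 0.125] [105. 106. 109.]
318 225 247 [0.447 0.237 0.125] [111. 111. 115.]
321 230 241 [0.442 0.242 0.125] [115. 115. 118.]
```

```bash
python3 - <<'E'
from h import *
o=ctrl.get_obs()["ee_pos"];s=ctrl.camera("scene");P=cloud(s)
for r in range(290,304):
    print(r,[(int(P[r,k,2]*1000)) for k in range(224,250)])
c=ctrl.camera("wrist")
for u in(283,290,298,336,345):
    print(u,[int(fpt(c,u,v)[2]*1000) for v in range(262,290,2)])
E
```

```text
290 [0, 0, 3, 194, 194, 194, 194, 194, 193, 195, 194, 194, 197, 192, 188, 172, 174, 170, 168, 2, 0, 0, 6, 2, 2, 0]
291 [0, 0, 5, 193, 191, 193, 194, 191, 193, 193, 193, 194, 196, 191, 186, 168, 171, 169, 170, 1, 4, 1, 3, 4, 1, 4]
292 [3, 3, 0, 187, 189, 189, 188, 188, 189, 190, 192, 189, 191, 190, 183, 165, 165, 167, 164, 115, 116, 114, 115, 115, 113, 1]
293 [2, 2, 0, 185, 186, 185, 185, 188, 187, 189, 187, 187, 188, 184, 181, 164, 163, 165, 162, 122, 123, 122, 119, 120, 116, 122]
294 [1, 1, 2, 184, 186, 183, 183, 182, 183, 186, 185, 184, 188, 184, 180, 121, 122, 121, 121, 123, 122, 120, 122, 123, 122, 121]
295 [3, 112, 117, 116, 179, 181, 182, 182, 183, 182, 181, 184, 183, 180, 178, 173, 124, 123, 124, 122, 122, 123, 121, 122, 121, 121]
296 [115, 121, 118, 119, 176, 179, 182, 179, 178, 180, 180, 179, 181, 181, 176, 174, 156, 153, 125, 122, 123, 124, 123, 125, 121, 124]
297 [120, 120, 122, 125, 175, 176, 176, 178, 177, 176, 179, 177, 179, 179, 174, 169, 155, 156, 157, 124, 122, 123, 124, 123, 122, 125]
298 [123, 121, 123, 122, 172, 173, 175, 173, 172, 173, 175, 174, 177, 174, 169, 169, 154, 157, 156, 125, 126, 123, 126, 124, 122, 125]
299 [123, 122, 123, 124, 122, 123, 125, 157, 173, 172, 172, 172, 172, 173, 173, 165, 155, 154, 155, 152, 127, 125, 124, 123, 124, 123]
300 [123, 123, 124, 124, 124, 124, 153, 152, 155, 155, 155, 155, 157, 157, 155, 155, 156, 155, 154, 151, 125, 126, 124, 126, 125, 125]
301 [125, 123, 124, 125, 127, 126, 152, 152, 154, 156, 155, 155, 154, 155, 155, 156, 155, 153, 150, 149, 125, 122, 122, 124, 126, 123]
302 [123, 124, 125, 123, 126, 126, 125, 154, 153, 153, 154, 155, 154, 154, 153, 153, 152, 152, 153, 151, 125, 124, 121, 125, 123, 123]Traceback (most recent call last):
  File "<stdin>", line 4, in <module>
ValueError: cannot convert float NaN to integer
```

The fingertips really end at z ≈ 0.165–0.17, while the reported TCP is 0.126. They closed just above the knob without touching anything. I'll open and measure the tip height again in the open state.

{"fn": "carry_out", "kwargs": {"motion": "0 0 0 0 0 0 0;0 0 0 0 0 0 0;0 0 0 0 0 0 0;0 0 0 0 0 0 0;0 0 0 0 0 0 0;0 0 0 0 0 0 0;0 0 0 0 0 0 0;0 0 0 0 0 0 0;0 0 0 0 0 0 0;0 0 0 0 0 0 0"}}

```text
time_s: 5.22
ee_pos: [0.4595, 0.2206, 0.1261]
eef_rot: [-3.142, -0.0, 0.464]
force: [0.2, -0.9, 0.6]
grip_width: 0.0759
grip_force: 0.0
```

```bash
python3 - <<'E'
from h import *
ob=ctrl.get_obs();o=ob["ee_pos"];print(o,ob["grip_width"]);s=ctrl.camera("scene");P=cloud(s)
yaw=ob["eef_rot"][2];d=P[...,:2]-o[:2]
tx=d@[np.cos(yaw),np.sin(yaw)];ty=d@[np.sin(yaw),-np.cos(yaw)]
for n,m in(("+y",(ty>.035)&(ty<.075)),("-y",(ty<-.035)&(ty>-.075))):
    m=m&(abs(tx)<.02)&(P[...,2]>.135)&(P[...,2]<.3)
    q=np.c_[tx[m],ty[m],P[m][:,2]];q=q[np.argsort(q[:,2])];print(n,len(q),q[:12].round(3).tolist(),np.median(q,0))
c=ctrl.camera("wrist");W=np.array([[fpt(c,u,v) for u in range(0,640,3)] for v in range(200,480,3)])
d=W[...,:2]-o[:2];tx=d@[np.cos(yaw),np.sin(yaw)];ty=d@[np.sin(yaw),-np.cos(yaw)]
for n,m in(("+y",(ty>.035)&(ty<.075)),("-y",(ty<-.035)&(ty>-.075))):
    m=m&(abs(tx)<.02)&(W[...,2]>.135)&(W[...,2]<.3)
    q=np.c_[tx[m],ty[m],W[m][:,2]];q=q[np.argsort(q[:,2])];print("wrist",n,len(q),q[:8].round(3).tolist())
E
```

```text
[0.4595479  0.22060001 0.12605049] 0.07588146768707311
+y 281 [[0.002, 0.042, 0.162], [-0.01, 0.041, 0.162], [0.006, 0.041, 0.162], [-0.007, 0.039, 0.163], [-0.001, 0.038, 0.163], [-0.0, 0.041, 0.163], [0.007, 0.039, 0.163], [-0.005, 0.038, 0.164], [-0.003, 0.038, 0.164], [0.008, 0.041, 0.164], [-0.005, 0.041, 0.164], [-0.003, 0.04, 0.165]] [-0.00800374  0.03995667  0.20502353]
-y 298 [[-0.011, -0.039, 0.161], [-0.011, -0.04, 0.165], [-0.011, -0.044, 0.167], [-0.011, -0.043, 0.168], [0.004, -0.049, 0.171], [-0.011, -0.044, 0.171], [0.008, -0.048, 0.171], [0.006, -0.048, 0.172], [-0.011, -0.047, 0.172], [-0.002, -0.049, 0.172], [0.001, -0.05, 0.172], [-0.012, -0.05, 0.172]] [-0.00443367 -0.04929164  0.20049989]
wrist +y 1029 [[0.008, 0.041, 0.162], [-0.003, 0.04, 0.163], [-0.001, 0.04, 0.163], [-0.005, 0.04, 0.163], [0.01, 0.043, 0.163], [0.01, 0.045, 0.163], [-0.006, 0.04, 0.164], [0.01, 0.042, 0.164]]
wrist -y 846 [[-0.006, -0.04, 0.16], [-0.007, -0.04, 0.161], [0.007, -0.04, 0.162], [0.01, -0.046, 0.163], [0.009, -0.042, 0.163], [0.009, -0.04, 0.163], [0.005, -0.04, 0.163], [0.01, -0.042, 0.163]]
```

Both cameras agree: the real fingertip is at z = 0.162, so the reported TCP is 36 mm too low. From here I'll use true z = reported + 0.036.

{"fn": "carry_out", "kwargs": {"motion": "0 0 -0.012 0 0 0 0;0 0 -0.012 0 0 0 0;0 0 -0.01 0 0 0 0;0 0 0 0 0 0 120;0 0 0 0 0 0 200;0 0 0 0 0 0 220;0 0 0 0 0 0 220;0 0 0 0 0 0 220;0 0 0 0 0 0 220;0 0 0 0 0 0 220;0 0 0 0 0 0 220;0 0 0 0 0 0 220;0 0 0 0 0 0 220", "grip_force": 25}}

```text
time_s: 6.4
ee_pos: [0.4595, 0.2206, 0.0921]
eef_rot: [3.142, -0.0, 0.464]
force: [0.0, -0.3, 0.3]
grip_width: 0.0308
grip_force: 0.0
```

{"fn": "carry_out", "kwargs": {"motion": "0 0 0 0 0 0 220;0 0 0 0 0 0 220;0 0 0 0 0 0 220;0 0 0 0 0 0 220"}}

```text
time_s: 6.73
ee_pos: [0.4595, 0.2206, 0.092]
eef_rot: [-3.142, 0.0, 0.464]
force: [-0.2, -0.0, 0.6]
grip_width: 0.0249
grip_force: 25.0
```

{"fn": "carry_out", "kwargs": {"motion": "0 0 0.01 0 0 0 220;0 0 0.02 0 0 0 220;0 0 0.025 0 0 0 220;0 0 0.025 0 0 0 220;0 0 0.015 0 0 0 220;0 0 0 0 0 0 220;-0.006 -0.0216 0 0 0 0 220;-0.009 -0.033 0 0 0 0 220;-0.009 -0.033 0 0 0 0 220;-0.009 -0.033 0 0 0 0 220;-0.009 -0.033 0 0 0 0 220;-0.009 -0.033 0 0 0 0 220;-0.007 -0.025 0 0 0 0 220;-0.002 -0.009 0 0 0 0 220;0 0 0 0 0 0 220;0 0 0 0 0 0 220"}}

```text
time_s: 8.07
ee_pos: [0.3995, 0.0003, 0.1867]
eef_rot: [-3.141, 0.0, 0.463]
force: [-0.6, 1.0, -0.6]
grip_width: 0.0241
grip_force: 25.0
```

{"fn": "carry_out", "kwargs": {"motion": "0 0 -0.02 0 0 0 220;0 0 -0.03 0 0 0 220;0 0 -0.03 0 0 0 220;0 0 -0.03 0 0 0 220;0 0 -0.02 0 0 0 220;0 0 -0.006 0 0 0 220;0 0 0 0 0 0 220"}}

```text
time_s: 8.65
ee_pos: [0.3989, 0.001, 0.0499]
eef_rot: [-3.14, 0.003, 0.465]
force: [0.3, 0.4, -0.2]
grip_width: 0.0246
grip_force: 25.0
```

```bash
python3 - <<'E'
from h import *
s=ctrl.camera("scene");P=cloud(s);o=ctrl.get_obs();print(o["ee_pos"],o["force"])
save(s,"scene3");c=ctrl.camera("top");save(c,"top3")
a=cv2.imread("pics/scene3.png")[180:400,180:500];b=cv2.imread("pics/top3.png")[150:350,120:460]
cv2.imwrite("pics/p3.png",np.vstack([cv2.resize(a,(480,330)),cv2.resize(b,(480,270))]))
E
```

```text
[0.39972779 0.00075301 0.05120092] [ 0.66771126  0.13339384 -1.1799436 ]
```

View pics/p3.png

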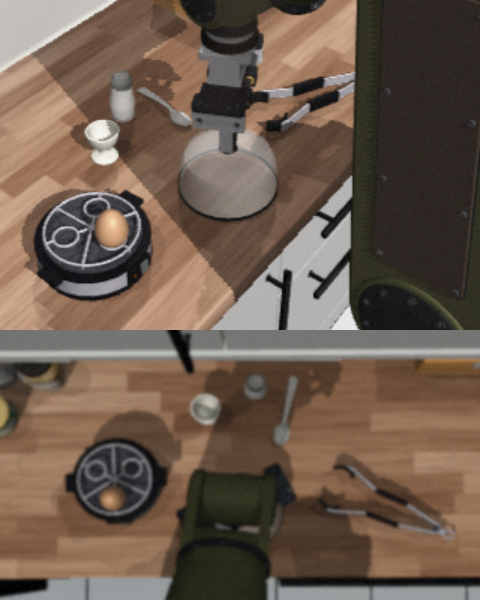

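The lid is off and held upright just above the worktop. The egg is still standing in its ring. I'll lower the last 9 mm.

{"fn": "carry_out", "kwargs": {"motion": "0 0 -0.003 0 0 0 220;0 0 -0.003 0 0 0 220;0 0 -0.002 0 0 0 220;0 0 0 0 0 0 220;0 0 0 0 0 0 220"}}

```text
time_s: 9.17
ee_pos: [0.3996, -0.0, 0.0432]
eef_rot: [3.142, -0.0, 0.464]
force: [-1.3, -0.3, -0.6]
grip_width: 0.0247
grip_force: 25.0
```

```bash
python3 - <<'E'
from h import *
s=ctrl.camera("scene");P=cloud(s);b=s["pixels"].astype(int)
# remeasure egg now uncovered
m=((b[...,0]-b[...,2])>50)&(P[...,2]>.07)&(abs(P[...,0]-.42)<.05)&(abs(P[...,1]-.22)<.05)
q=P[m]
from scipy.optimize import least_squares
f=lambda x:np.sqrt(((q[:,0]-x[0])/.022)**2+((q[:,1]-x[1])/.022)**2+((q[:,2]-x[2])/np.where(q[:,2]>x[2],.033,.022))**2)-1
r=least_squares(f,[.42,.22,.08],loss="soft_l1",f_scale=.1);print(len(q),r.x,q[:,2].max(),ctrl.get_obs()["force"])
v,u=np.where(m);print("px",u.mean(),v.mean(),u.max()-u.min(),v.max()-v.min(),ray(s,u.mean(),v.mean(),.084))
E
```

```text
423 [0.42273056 0.21674962 0.08117076] 0.11692728306674194 [ 0.27048713  0.34442681 -1.23706809]
px 254.1725768321513 331.97635933806146 21 24 [0.42316349 0.21652373 0.084     ]
```

{"fn": "carry_out", "kwargs": {"motion": "0 0 -0.001 0 0 0 220;0 0 -0.001 0 0 0 220;0 0 0 0 0 0 220;0 0 0 0 0 0 220"}}

```text
time_s: 9.55
ee_pos: [0.4, -0.0, 0.0417]
eef_rot: [3.141, -0.001, 0.464]
force: [-2.5, 0.1, 9.1]
grip_width: 0.0244
grip_force: 25.0
```

{"fn": "carry_out", "kwargs": {"motion": "0 0 0.001 0 0 0 220;0 0 0 0 0 0 190;0 0 0 0 0 0 150;0 0 0 0 0 0 100;0 0 0 0 0 0 0;0 0 0 0 0 0 0;0 0 0 0 0 0 0;0 0 0.01 0 0 0 0;0 0 0.03 0 0 0 0;0 0 0.04 0 0 0 0;0 0 0.03 0 0 0 0;0 0 0 0 0 0 0"}}

```text
time_s: 10.55
ee_pos: [0.4019, -0.0002, 0.1574]
eef_rot: [3.137, -0.007, 0.464]
force: [-0.8, -0.4, 1.4]
grip_width: 0.0876
grip_force: 0.0
```

{"fn": "carry_out", "kwargs": {"motion": "0.001 -0.015 0 0 0 0 0;0.001 -0.032 0 0 0 6.5 0;0.001 -0.032 0 0 0 6.5 0;0.001 -0.032 0 0 0 6.5 0;0.001 -0.032 0 0 0 6.5 0;0.001 -0.032 0 0 0 6.5 0;0.001 -0.032 0 0 0 6.5 0;0 -0.032 0 0 0 0 0;0 -0.0185 0 0 0 0 0;0 0 0 0 0 0 0;0 0 0 0 0 0 0"}}

```text
time_s: 11.47
ee_pos: [0.4062, -0.2546, 0.1513]
eef_rot: [-3.14, -0.0, 1.132]
force: [0.2, 0.9, 1.3]
grip_width: 0.0944
grip_force: 0.0
```

```bash
python3 - <<'E'
from h import *
import pickle
o=ctrl.get_obs();print(o["ee_pos"],o["eef_rot"])
c=ctrl.camera("wrist");save(c,"wrist4");pickle.dump(c,open("w4.pkl","wb"))
print(c["position"],c["attitude"])
s=ctrl.camera("scene");P=cloud(s)
m=(P[...,2]>.02)&(P[...,2]<.125)&(abs(P[...,0]-.4)<.1)&(abs(P[...,1])<.1);q=P[m];print("lid",q.min(0),q.max(0),q[q[:,2]>.09].mean(0))
E
```

```text
[ 0.40620031 -0.25460862  0.15132228] [-3.14049621e+00 -3.62334550e-04  1.13203621e+00]
[ 0.43476716 -0.19518564  0.36485366] [-0.2287079   0.00158459 -0.44003083]
lid [ 0.32494867 -0.06453021  0.02004413] [0.46170038 0.07278608 0.10837289] [0.39544159 0.0032171  0.10150966]
```

View pics/wrist4.png

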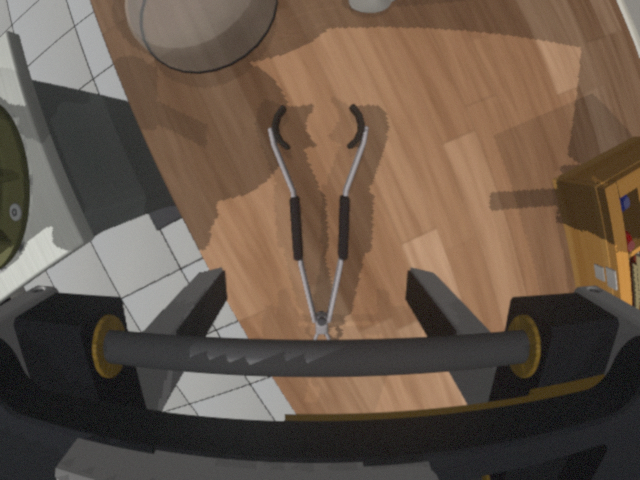

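The wrist view shows the lid standing rim down. The tongs lie square to the gripper: grips at (296,228) and (343,228), jaws at (281,126) and (357,126), pin at (320,318).

```bash
python3 - <<'E'
from h import *
import pickle
c=pickle.load(open("w4.pkl","rb"));b=c["pixels"].max(2)
m=np.zeros(b.shape,np.uint8);m[95:275,262:375]=b[95:275,262:375]<48
n,l,st,ce=cv2.connectedComponentsWithStats(m);C={}
for i in range(1,n):
    if st[i,4]>60:p=fray(c,*ce[i],.02 if st[i,1]>180 else .02);print(st[i],ce[i].round(1),p.round(4),fpt(c,*ce[i].astype(int)).round(4));C[i]=(st[i],p)
g=[p for s,p in C.values() if s[1]>180];j=[p for s,p in C.values() if s[1]<150]
pin=fray(c,320.5,318,.02);G=(g[0]+g[1])/2;J=(j[0]+j[1])/2
print("grip",G,"sep",np.linalg.norm(g[0]-g[1]),"jaw mid",J,"pin",pin)
for a,bb in((pin,G),(G,J),(pin,J)):
    d=(bb-a)[:2];print(np.linalg.norm(d).round(4),np.degrees(np.arctan2(d[1],d[0])).round(2))
for x in(g,j):
    e=(x[0]-x[1])[:2];print("perp",np.degrees(np.arctan2(e[1],e[0]))-90)
# tongs z by range
print("table z",fpt(c,450,200),fpt(c,230,200))
E
```

```text
[273 108  13  34  90] [278.5 122.3] [ 0.4164 -0.152   0.02  ] [ 0.416  -0.1512  0.0171]
[294 197   6  28  78] [297.1 210.2] [ 0.3966 -0.2336  0.02  ] [ 0.3967 -0.2333  0.0214]
[297 226   5  31  68] [299.4 241.4] [ 0.3855 -0.2616  0.02  ] [ 0.3857 -0.2606  0.0231]Traceback (most recent call last):
  File "<stdin>", line 9, in <module>
IndexError: list index out of range
```

```bash
python3 - <<'E'
from h import *
import pickle
c=pickle.load(open("w4.pkl","rb"));b=cv2.GaussianBlur(c["pixels"].max(2),(3,3),0)
def cm(r0,r1,c0,c1,th=62):
    v,u=np.where(b[r0:r1,c0:c1]<th);mn=lambda x,o:(x.min()+x.max())/2+o
    print((r0,c0),len(v),u.min()+c0,u.max()+c0,v.min()+r0,v.max()+r0,end=" ");return fray(c,mn(u,c0),mn(v,r0),.02)
gl=cm(190,268,285,308);gr=cm(190,268,333,355);jl=cm(98,155,265,292);jr=cm(98,155,345,370);print()
pin=fray(c,320.5,318,.02);G=(gl+gr)/2;J=(jl+jr)/2
print("grip",G,"sep",np.linalg.norm(gl-gr),"jaw",J,np.linalg.norm(jl-jr),"pin",pin)
for a,bb in((pin,G),(G,J),(pin,J)):
    d=(bb-a)[:2];print(np.linalg.norm(d).round(4),np.degrees(np.arctan2(d[1],d[0])).round(2))
for x,y in((gl,gr),(jl,jr)):
    e=(x-y)[:2];print("perp",np.degrees(np.arctan2(e[1],e[0]))-90)
E
```

```text
(190, 285) 489 291 301 197 258 (190, 333) 513 339 348 196 258 (98, 265) 263 273 288 106 148 (98, 345) 202 349 363 106 146 
grip [ 0.40885452 -0.25746624  0.02      ] sep 0.04496589143901626 jaw [ 0.44786454 -0.17113592  0.02      ] 0.06941517354176856 pin [ 0.36983249 -0.34276035  0.02      ]
0.0938 65.42
0.0947 65.68
0.1885 65.55
perp 65.43478209452877
perp 65.6280243064746
```

{"fn": "carry_out", "kwargs": {"motion": "0.002 -0.003 -0.02 0 0 0.6 0;0 0 -0.03 0 0 0 0;0 0 -0.03 0 0 0 0;0 0 -0.03 0 0 0 0;0 0 -0.03 0 0 0 0;0 0 -0.025 0 0 0 0;0 0 -0.01 0 0 0 0;0 0 0 0 0 0 0;0 0 0 0 0 0 0"}}

```text
time_s: 12.32
ee_pos: [0.4091, -0.2571, -0.0221]
eef_rot: [3.141, 0.0, 1.145]
force: [1.3, 0.6, 0.6]
grip_width: 0.0943
grip_force: 0.0
```

```bash
python3 - <<'E'
from h import *
ob=ctrl.get_obs();o=ob["ee_pos"];print(o,ob["eef_rot"],ob["force"])
yaw=ob["eef_rot"][2];c=ctrl.camera("wrist")
W=np.array([[fpt(c,u,v) for u in range(0,640,2)] for v in range(200,480,2)])
d=W[...,:2]-o[:2];tx=d@[np.cos(yaw),np.sin(yaw)];ty=d@[np.sin(yaw),-np.cos(yaw)]
for n,k in(("+y",(ty>.043)&(ty<.075)),("-y",(ty<-.043)&(ty>-.075))):
    m=k&(abs(tx)<.012)&(W[...,2]<.1)
    print(n,m.sum(),np.histogram(W[m][:,2],np.arange(-.01,.06,.004)))
E
```

```text
[ 0.40905473 -0.25713387 -0.02213834] [3.14117267e+00 6.68239831e-05 1.14500301e+00] [1.34842455 0.63010639 0.55505245]
+y 1213 (array([  0,   1, 291,   0,   0,  10,  26,  29,  31,  34,  37,  43,  43,
        42,  50,  50,  58]), array([-0.01 , -0.006, -0.002,  0.002,  0.006,  0.01 ,  0.014,  0.018,
        0.022,  0.026,  0.03 ,  0.034,  0.038,  0.042,  0.046,  0.05 ,
        0.054,  0.058]))
-y 1223 (array([  0,   1, 293,   0,   0,  13,  23,  29,  29,  38,  38,  40,  45,
        42,  48,  52,  54]), array([-0.01 , -0.006, -0.002,  0.002,  0.006,  0.01 ,  0.014,  0.018,
        0.022,  0.026,  0.03 ,  0.034,  0.038,  0.042,  0.046,  0.05 ,
        0.054,  0.058]))
```

{"fn": "carry_out", "kwargs": {"motion": "0 0 -0.005 0 0 0 0;0 0 -0.004 0 0 0 0;0 0 0 0 0 0 60;0 0 0 0 0 0 90;0 0 0 0 0 0 119;0 0 0 0 0 0 119;0 0 0 0 0 0 119;0 0 0 0 0 0 119;0 0 0 0 0 0 119;0 0 0 0 0 0 119", "grip_force": 20}}

```text
time_s: 13.2
ee_pos: [0.4086, -0.2574, -0.0319]
eef_rot: [3.141, -0.0, 1.144]
force: [-0.2, 1.2, 0.7]
grip_width: 0.0501
grip_force: 7.0
```

{"fn": "carry_out", "kwargs": {"motion": "0 0 0.005 0 0 0 119;0 0 0.01 0 0 0 119;0 0 0.02 0 0 0 119;0 0 0.025 0 0 0 119;0 0 0.025 0 0 0 119;0 0 0.025 0 0 0 119;0 0 0.025 0 0 0 119;0 0 0.02 0 0 0 119;0 0 0.01 0 0 0 119;0 0 0 0 0 0 119;0 0 0 0 0 0 119"}}

```text
time_s: 14.12
ee_pos: [0.4084, -0.2573, 0.1328]
eef_rot: [3.142, 0.0, 1.144]
force: [-1.0, 0.4, -1.9]
grip_width: 0.05
grip_force: 6.3
```

```bash
cat > tongs.py <<'E'
from h import *
import sys,pickle
def look(n):
    ob=ctrl.get_obs();o=ob["ee_pos"];yaw=ob["eef_rot"][2]
    c=ctrl.camera("wrist");save(c,n);pickle.dump((c,ob),open(n+".pkl","wb"))
    vv=range(40,330,1);uu=range(200,440,1)
    W=np.array([[fpt(c,u,v) for u in uu] for v in vv])
    d=W[...,:2]-o[:2];tx=d@[np.cos(yaw),np.sin(yaw)];ty=d@[-np.sin(yaw),np.cos(yaw)];z=W[...,2]-o[2]-.036
    print("ee",o.round(4),"yaw",yaw,"w",ob["grip_width"],ob["grip_force"])
    return c,ob,W,tx,ty,z
if __name__=="__main__":
    c,ob,W,tx,ty,z=look(sys.argv[1])
    m=(abs(z)<.045)&(abs(ty)<.06)&(tx>.02)&(tx<.14)&(W[...,2]>.12)
    for a in np.arange(.02,.14,.01):
        for nm,k in(("L",ty>0),("R",ty<0)):
            q=m&k&(tx>a)&(tx<a+.01)
            if q.sum():print(round(a,3),nm,q.sum(),"ty",np.round([ty[q].min(),ty[q].max()],4),"z rel tip (med,max)",np.round([np.median(z[q]),z[q].max()],4))
E
python3 tongs.py wrist5
```

```text
ee [ 0.4084 -0.2573  0.1328] yaw 1.1441924002058834 w 0.050047453356224465 6.349736005067825
0.02 L 529 ty [0.0162 0.0255] z rel tip (med,max) [0.0166 0.0193]
0.02 R 501 ty [-0.0256 -0.0166] z rel tip (med,max) [0.0167 0.0196]
0.03 L 297 ty [0.0194 0.0259] z rel tip (med,max) [0.0139 0.0162]
0.03 R 301 ty [-0.026  -0.0195] z rel tip (med,max) [0.0137 0.0161]
0.04 L 325 ty [0.0219 0.0291] z rel tip (med,max) [0.014  0.0161]
0.04 R 327 ty [-0.0294 -0.0218] z rel tip (med,max) [0.0138 0.0161]
0.05 L 339 ty [0.0253 0.0331] z rel tip (med,max) [0.0137 0.0173]
0.05 R 335 ty [-0.0326 -0.0253] z rel tip (med,max) [0.014  0.0162]
0.06 L 339 ty [0.0287 0.0365] z rel tip (med,max) [0.0138 0.0161]
0.06 R 334 ty [-0.0365 -0.0286] z rel tip (med,max) [0.014  0.0165]
0.07 L 569 ty [0.0229 0.0396] z rel tip (med,max) [0.0146 0.0189]
0.07 R 523 ty [-0.0395 -0.0229] z rel tip (med,max) [0.0144 0.0195]
0.08 L 621 ty [0.0259 0.0419] z rel tip (med,max) [0.0155 0.0193]
0.08 R 628 ty [-0.0415 -0.0253] z rel tip (med,max) [0.0155 0.0195]
0.09 L 474 ty [0.0327 0.042 ] z rel tip (med,max) [0.0158 0.0192]
0.09 R 476 ty [-0.0418 -0.0316] z rel tip (med,max) [0.0159 0.0195]
0.1 L 508 ty [0.0271 0.0378] z rel tip (med,max) [0.016  0.0192]
0.1 R 505 ty [-0.0376 -0.0265] z rel tip (med,max) [0.016  0.0196]
0.11 L 218 ty [0.0252 0.0332] z rel tip (med,max) [0.0166 0.0192]
0.11 R 241 ty [-0.0327 -0.0243] z rel tip (med,max) [0.0165 0.0197]
```

The tongs hang level and symmetric. The bite is 95.5 mm ahead of the TCP and the tongs' mid-height is 6.5 mm above the true tip. I'll carry them over the lid and turn to a yaw of about 30°.

{"fn": "carry_out", "kwargs": {"motion": "-0.002 0.01 0 0 0 0 119;-0.004 0.02 0 0 0 0 119;-0.005 0.03 0 0 0 0 119;-0.005 0.03 0 0 0 -4 119;-0.005 0.03 0 0 0 -4 119;-0.005 0.03 0 0 0 -4 119;-0.005 0.03 0 0 0 -4 119;-0.005 0.03 0 0 0 -4 119;-0.005 0.03 0 0 0 -4 119;-0.005 0.03 0 0 0 -4 119;-0.005 0.03 0 0 0 -4 119;-0.005 0.03 0 0 0 -3.5 119;-0.005 0.03 0 0 0 0 119;-0.004 0.03 0 0 0 0 119;-0.003 0.025 0 0 0 0 119;-0.001 0.012 0 0 0 0 119;0 0 0 0 0 0 119;0 0 0 0 0 0 119"}}

```text
time_s: 15.67
ee_pos: [0.3386, 0.1697, 0.1322]
eef_rot: [-3.141, 0.002, 0.526]
force: [0.0, 0.0, -0.7]
grip_width: 0.0503
grip_force: 6.3
```

```bash
cat > egg.py <<'E'
from tongs import *
c,ob,W,tx,ty,z=look(sys.argv[1])
o=ob["ee_pos"];yaw=ob["eef_rot"][2]
vv,uu=np.mgrid[40:330,200:440];px=c["pixels"][40:330,200:440].astype(int)
jm=(abs(z-.012)<.015)&(tx>.068)&(tx<.125)&(abs(ty)<.06)
print("jaws",np.round([tx[jm].min(),tx[jm].max(),ty[jm].min(),ty[jm].max()],4),"inner",np.round([ty[jm&(ty>0)].min(),ty[jm&(ty<0)].max()],4))
hi=((px[...,0]-px[...,2])>45)&(W[...,2]>.07)&(W[...,2]<.125)&(np.hypot(W[...,0]-.4225,W[...,1]-.218)<.04)
q=W[hi]
from scipy.optimize import least_squares
f=lambda x:np.sqrt(((q[:,0]-x[0])/.022)**2+((q[:,1]-x[1])/.022)**2+((q[:,2]-.079)/np.where(q[:,2]>.079,.033,.022))**2)-1
r=least_squares(f,[.42,.22],loss="soft_l1",f_scale=.1);e=r.x
print("egg",hi.sum(),e.round(4),"zmax",q[:,2].max().round(4),"px",uu[hi].mean(),vv[hi].mean(),"ray",fray(c,uu[hi].mean(),vv[hi].mean(),.085).round(4))
d=e-o[:2];print("egg in tool: ahead",d@[np.cos(yaw),np.sin(yaw)],"left",d@[-np.sin(yaw),np.cos(yaw)])
E
python3 egg.py wrist6
```

```text
ee [0.3386 0.1697 0.1322] yaw 0.5263361138343654 w 0.05028876590836007 6.349786072969437
jaws [ 0.0681  0.1165 -0.0416  0.0424] inner [ 0.0234 -0.0225]
egg 2859 [0.4247 0.2186] zmax 0.1137 px 316.80132913606155 109.20356768100734 ray [0.4241 0.2187 0.085 ]
egg in tool: ahead 0.09902834114834633 left -0.0009075238303258627
```

{"fn": "carry_out", "kwargs": {"motion": "0.003 0.0005 -0.015 0 0 0 119;0 0 -0.02 0 0 0 119;0 0 -0.01 0 0 0 119;0 0 0 0 0 0 119;0 0 0 0 0 0 119"}}

```text
time_s: 16.13
ee_pos: [0.3424, 0.1693, 0.088]
eef_rot: [-3.141, 0.001, 0.523]
force: [0.2, 0.2, 0.1]
grip_width: 0.0502
grip_force: 6.4
```

```bash
python3 egg.py wrist7
```

```text
ee [0.3424 0.1693 0.088 ] yaw 0.5233825607250355 w 0.05017284572847193 6.350032389163971
jaws [ 0.0681  0.1162 -0.0416  0.0423] inner [ 0.0235 -0.0224]
egg 3591 [0.4247 0.2186] zmax 0.123 px 311.1389585073796 101.97716513505988 ray [0.4254 0.2204 0.085 ]
egg in tool: ahead 0.09585967433220302 left 0.001593557917834497
```

{"fn": "carry_out", "kwargs": {"motion": "-0.0006 0.001 -0.01 0 0 0 119;0 0 -0.015 0 0 0 119;0 0 -0.015 0 0 0 119;0 0 -0.008 0 0 0 119;0 0 -0.003 0 0 0 119;0 0 0 0 0 0 119;0 0 0 0 0 0 119"}}

```text
time_s: 16.77
ee_pos: [0.3424, 0.1712, 0.0378]
eef_rot: [3.141, -0.001, 0.524]
force: [0.9, -0.1, -0.6]
grip_width: 0.0501
grip_force: 6.3
```

```bash
python3 egg.py wrist8; python3 -c "
from h import *
print(ctrl.get_obs()['force'],ctrl.get_obs()['moment'])"
```

```text
ee [0.3424 0.1712 0.0378] yaw 0.5244527794301181 w 0.05007502016107554 6.349927112460136
jaws [ 0.068   0.1163 -0.0416  0.0424] inner [ 0. -0.]
egg 6748 [0.4246 0.2185] zmax 0.1145 px 315.734291641968 90.12537048014227 ray [0.4251 0.2191 0.085 ]
egg in tool: ahead 0.09488693739992574 left -0.00016455624357449787
[ 0.24911239 -0.23220287 -0.96201359] [ 0.02364823  0.02405068 -0.03995187]
```

{"fn": "carry_out", "kwargs": {"motion": "0 0 0 0 0 0 128;0 0 0 0 0 0 136;0 0 0 0 0 0 142;0 0 0 0 0 0 146;0 0 0 0 0 0 150;0 0 0 0 0 0 155;0 0 0 0 0 0 160;0 0 0 0 0 0 165;0 0 0 0 0 0 165;0 0 0 0 0 0 165;0 0 0 0 0 0 165;0 0 0 0 0 0 165", "grip_force": 32}}

```text
time_s: 17.82
ee_pos: [0.342, 0.1711, 0.0371]
eef_rot: [3.142, -0.0, 0.525]
force: [0.8, -1.3, 0.7]
grip_width: 0.0393
grip_force: 32.0
```

The grips stopped at 39 mm, which matches tongs shut on the egg. I'll lift gently by 80 mm.

{"fn": "carry_out", "kwargs": {"motion": "0 0 0.002 0 0 0 165;0 0 0.004 0 0 0 165;0 0 0.006 0 0 0 165;0 0 0.008 0 0 0 165;0 0 0.01 0 0 0 165;0 0 0.012 0 0 0 165;0 0 0.012 0 0 0 165;0 0 0.01 0 0 0 165;0 0 0.008 0 0 0 165;0 0 0.005 0 0 0 165;0 0 0.003 0 0 0 165;0 0 0 0 0 0 165;0 0 0 0 0 0 165;0 0 0 0 0 0 165;0 0 0 0 0 0 165;0 0 0 0 0 0 165"}}

```text
time_s: 19.15
ee_pos: [0.3418, 0.171, 0.1167]
eef_rot: [-3.142, 0.001, 0.525]
force: [0.5, 0.8, -1.2]
grip_width: 0.0394
grip_force: 32.0
```

```bash
python3 - <<'E'
from h import *
o=ctrl.get_obs();print(o["ee_pos"],o["eef_rot"],o["grip_width"],o["grip_force"],o["force"],abs(o["joint_vel"]).max())
s=ctrl.camera("scene");P=cloud(s);b=s["pixels"].astype(int)
m=((b[...,0]-b[...,2])>50)&(P[...,2]>.1)&(np.hypot(P[...,0]-.4246,P[...,1]-.2185)<.05);q=P[m]
print("egg",m.sum(),q.mean(0),q[:,2].min(),q[:,2].max())
save(s,"scene9");c=ctrl.camera("wrist");save(c,"wrist9")
a=cv2.imread("pics/scene9.png")[180:400,160:400];w=cv2.imread("pics/wrist9.png")[20:320,160:480]
cv2.imwrite("pics/p9.png",np.hstack([cv2.resize(a,(400,367)),cv2.resize(w,(391,367))]))
E
```

```text
[0.34180291 0.17096962 0.1167367 ] [-3.14152999e+00  6.89272439e-04  5.24583837e-01] 0.03941652890385399 31.96410298347473 [ 0.52268309  0.82445309 -1.22650514] 0.00320352297717041
egg 235 [0.41453955 0.22796866 0.18023434] 0.1559228562106968 0.19480469949177592
```

View pics/p9.png

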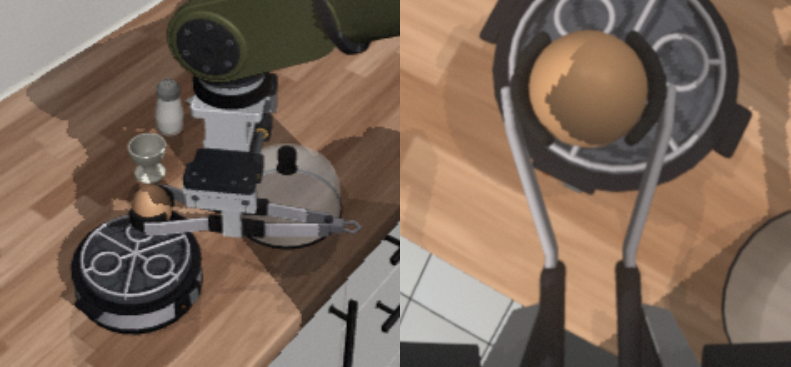

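The egg is held between both jaws about 80 mm above where it sat. The lid stands on the worktop, and the egg cup and salt shaker are undisturbed.

```bash
python3 -c "
from station import ctrl
print(ctrl.hand_in())"
```

```text
the job is handed in; nothing more can be done
None
```

The job is handed in: the lid stands rim down on the worktop clear of the cooker, and the tongs hold the egg still about 8 cm above where it sat; the reported tool tip was 36 mm too low, so the first try at the knob closed just above it without touching anything.

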